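# Unlock the knife case and hand over the shackle

## Robot

A 6-joint arm with a two-finger parallel gripper is mounted at the origin on the work surface. World frame = base frame: x ahead of the robot, y to its left, z up, the work surface at z = 0. Lengths are in m, angles in degrees, forces in N, time in s.
With the tool pointing down it reaches from about 0.25 to 0.725 m from the base axis. Payload 9.7 kg.
Tool frame: the origin (TCP) lies between the finger pads; the fingertips stand 25 mm ahead of it and the grasp point (between the pads) lies 6 mm ahead of it; z points along the fingers, y is the line along which they close (so a half turn about z gives the same grasp; the last joint's range is limited). The gripper opens to 85 mm and grips with 20 to 120 N. Pads are 22 mm wide; open, the fingers measure 114 mm over their backs; the gripper's body (76 mm by 85 mm) begins 54 mm behind the grasp point. The pads swing forward as they close: fully open they stand 13 mm farther back than shut.
Start: joints at [65.833, 4.979, 10.078, 95.1, 0, 90], TCP at [0.225, 0.502, 0.256] pointing down, gripper open.
Joint ranges: [-179.16, 179.16], [-48.56, 103.87], [-65.8, 70.77], [-126.05, 130.52], [-82.76, 87.17], [-180, 180]. Speed limits (degrees/s): [127.2, 127.2, 147.25, 180, 180, 180].

## Interface

Orientations are given as [roll, pitch, yaw] about the fixed x, y, z axes, in that order (R = Rz(yaw) Ry(pitch) Rx(roll)).
In Python, from workcell import bot gives the robot as it stands.
- The arm moves only by the shell command python3 drive.py 'ROWS' [FORCE]. ROWS is rows parted by semicolons, their numbers by spaces, 1 to 5 of them, each of 5 numbers: dx, dy, dz in m, then a turn about the tool's z in degrees, then the finger opening in m; each row is the pose to reach, as a shift and turn from the pose commanded when the command began, along the tool's axes at that moment; what a row does not reach only later rows make up. A row lasts 1/12 s, in which the tool goes at most 0.0417 m and 7.16 degrees, less where a joint would pass 70% of its speed; a pose out of reach is approached as far as the arm can. The fingers move at their own pace and stop on an object; FORCE is the grip in N (left out, the last holds). Time passes only in rows, so rows that do not move let the fingers close. It prints the time, the measured TCP pose, the force, the opening and the grip force at its end.
- bot.get_obs(): the state, without advancing time (a new reading comes with each control period).
- bot.camera(name): name is "scene" or "top"; returns the picture (400x640x3 uint8, blue, green, red); there is no depth.
- bot.camera_info(name): a dict with "mtx" (3x3 intrinsics, pixels), "extrinsics" (4x4, takes a point from camera to world coordinates). Camera axes: x right, y down, z forward; pixel columns grow to the right and rows downward; lengths in m; the calibration is good to about 2 mm. A picture is of the moment at which its call begins. camera_info takes no time and is no camera call.
- bot.job_done(): hands the job in; it is judged then, once.
The state is a dict: "time": time; "q": joint angles; "qd": joint speeds; "joint_efforts": joint torques, N m; "ee_pos": TCP position; "tcp_rot": TCP orientation; "wrist_force": force on the tool from outside, world axes, zero at the start; "torque": the same for the moment, N m; "opening": finger opening in m; "grasp_force": force on a finger pad.
Only numpy, scipy, OpenCV 4.12 (cv2) and the standard library are available. Lean on these libraries where they do the work, as an engineer would, in place of code of your own. Each camera call takes 0.05 s, during which the arm holds its last target. There are 200 camera calls.

## Task

Get the lock off the green knife case: first lift the red glue pot by its handle off the round stand on the lid and set it down without dropping it, upright and wholly on the round cork mat. Then turn the lock's black dial, feeling the clicks, until it rests in the click where its white pointer is at the red mark, pull the U-shaped steel shackle straight up out of the lock, and leave the dial there. Finish while still holding the shackle still over the middle of the blue tray, crown up and its feet at least 10 cm above the bench; do not let go, and leave the awl, the tin and the hammer alone.

Things in the scene. Friction and masses are not known exactly. Their poses are not given: they have to be found in the camera images.
- case: Flat green steel knife case, fixed to the bench, 200 x 280 x 60 mm (x, y, height). Origin: centre of its underside on the bench. It carries the lock (towards its -y side) and a round black pot stand (90 mm across, its top 86 mm above the bench, centre at x 0, y +72 mm of the case).
- lock: Dark steel lock housing fixed on the lid. Origin: on the lid (60 mm above the bench) under the dial's vertical axis; x points from dial to shackle, z up. It reaches from x -48 to 110, y -48 to 48, z 0 to 34 mm. The red mark is on its top at -x of the dial; white ticks 30 degrees apart mark other clicks. A brass hasp strap (top 37 mm above the lid) lies on it round the shackle's far leg.
- dial (a joint): Dial angle in rad, counterclockwise positive seen from above, 0 with the white pointer at the red mark (open). Starts near 1.05, 1.57 or 2.09 (2 to 4 clicks), so turn clockwise; range -1.3 to 2.6, no stop at 0. Clicks every 0.524 rad, needing about 0.07 Nm; when let go it snaps into the nearest click and stays. Only the click at 0 frees the shackle.
- dial_grip (a point): Point on the dial's axis at the height to grip, 62 mm above the lid, 8 mm below the knob's top. The black knob is an upright bar 46 mm long, 14 wide, 32 high, on a disc 47 mm across; x axis along the bar, white pointer at its -x end. The nearest shackle leg stands 47 mm from the axis: fingers must reach out less than 44 mm from it while turning.
- shackle: Loose U of 10 mm round steel bar, upright, both feet in the lock, 160 g, 83 mm high, 52 mm of it above the lock. Origin: under its near leg (next to the dial); x points to its far leg 45 mm away, z up. A toe at its near foot reaches 22 mm towards the dial (-x), held under the dial's disc until it is open; then it comes straight up (2 mm play) and is out once raised 35 mm.
- shackle_crown (a point): Middle of the shackle's straight crown bar (10 mm thick, 21 mm of it straight, along the shackle's x), 78 mm above the shackle's origin: the point to grip, with about 40 mm of free space under the bar.
- pot: Closed red glue pot, 76 mm across, 72 mm high to its lid, about 0.25 to 0.5 kg, standing loose on the case's round stand. Origin: centre of its underside.
- pot_handle (a point): Middle of the pot's rigid handle: a wooden grip 14 mm thick and 46 mm long along the pot's x axis, 115 mm above the pot's underside.
- mat: Round cork mat, 130 mm across, 6 mm thick, fixed on the bench to one side of the case. Origin: centre of its underside on the bench.
- tray: Shallow open blue tray, 120 x 120 x 22 mm, fixed on the bench to the other side of the case (mat and tray may be either way round). Origin: centre of its underside on the bench.
- awl: Screwdriver-like awl with dark wooden handle, 150 mm long, lying beyond the case; leave alone.
- tin: Round brass-coloured wax tin, 64 mm across, 45 mm high; leave alone.
- hammer: Hammer, 240 mm long, lying beyond the work; leave alone.

How it is judged (in metres and radians):
On the way, in this order (a step that is already met when the one before it is completed fails the run):
1. the pot stands upright, let go, on the cork mat (horizontal distance between pot and mat below 0.03 m and z of pot in the frame of mat between 0.003 and 0.01 m and angle between pot's own z axis and vertical below 0.1 rad and linear speed of pot below 0.03 m/s and contact force between pot and the fingers below 0.1 N), for 0.2 s.
2. the dial is at the red mark (value of joint dial between -0.15 and 0.15 rad), for 0.2 s.
3. the shackle is out of the lock (z of shackle in the frame of lock above 0.04 m), for 0.1 s.
At the end, for the whole second after the job is handed in: Pot upright (0.1 rad) on the mat, centres within 30 mm; dial within 0.15 rad of the red mark; shackle still, held by the fingers (over 1 N), within 0.35 rad of upright, its origin over 95 mm above the bench, its crown within 40 mm of the tray centre seen from above (all of step 2 and horizontal distance between pot and mat below 0.03 m and z of pot in the frame of mat between 0.003 and 0.01 m and angle between pot's own z axis and vertical below 0.1 rad and horizontal distance between shackle_crown and tray below 0.04 m and height (world z) of shackle above 0.095 m and angle between shackle's own z axis and vertical below 0.35 rad and linear speed of shackle below 0.05 m/s and contact force between shackle and the fingers above 1 N); the arm keeps its last pose, push and grip.
It fails at once if the pot is tipped over (angle between pot's own z axis and vertical above 0.7 rad).
It fails at once if the pot is dropped (contact force between pot and the fingers below 0.05 N and linear speed of pot above 0.5 m/s).
It fails at once if the awl is moved by more than 30 mm (distance of awl from where it was at the start of the episode above 0.03 m).
It fails at once if the tin is moved by more than 30 mm (distance of tin from where it was at the start of the episode above 0.03 m).
It fails at once if the hammer is moved by more than 30 mm (distance of hammer from where it was at the start of the episode above 0.03 m).
It also fails if it takes over 67 s, if anything falls off the work surface, if the arm or the gripper's body presses on something with over 40 N, if the wrist force passes 120 N, or if a joint passes its speed limit or range.

## Working session

There is one attempt and no reset: what is moved stays moved. The work goes in short steps, Python scripts to look and compute and a shell command to move; the robot and the scene stay as the last step left them, time stands still between calls to the robot, and variables do not carry over. Pictures are saved under pics/ and viewed, at most 11 in all, crops included, and the job is handed in when it is done.

```bash
ls; mkdir -p pics
python3 - <<'E'
from workcell import bot
import cv2
for n in("scene","top"):
    cv2.imwrite(f"pics/{n}0.png",bot.camera(n)); i=bot.camera_info(n); print(n,i["mtx"],i["extrinsics"])
o=bot.get_obs();print(o)
E
```

```text
drive.py
pics
workcell.py
scene [[377.91253051   0.         317.53328548]
 [  0.         377.91253051 198.3940457 ]
 [  0.           0.           1.        ]] [[ 0.83883541  0.32510829 -0.43664602  0.96574983]
 [ 0.54433377 -0.48989165  0.68096029 -0.57204631]
 [ 0.0074766  -0.80889478 -0.58790588  0.60291234]
 [ 0.          0.          0.          1.        ]]
top [[362.39718617   0.         315.85928228]
 [  0.         362.39718617 205.97597008]
 [  0.           0.           1.        ]] [[ 0.07746373 -0.96873385  0.23569915  0.42538441]
 [-0.99698833 -0.07614313  0.01471373 -0.00660892]
 [ 0.00369319 -0.23612908 -0.97171468  0.93992434]
 [ 0.          0.          0.          1.        ]]
{'time': 0.1, 'q': array([6.58325411e+01, 5.00729486e+00, 1.00386574e+01, 9.51006648e+01,
       9.89200685e-04, 8.99990699e+01]), 'qd': array([-0.00942965, -0.08421923,  0.14654071, -0.00752543, -0.03215807,
        0.02381227]), 'joint_efforts': array([-8.77083603e-04, -5.21561193e+01,  4.65652478e+01,  1.59347872e-02,
       -1.71517098e-05, -2.62756993e-05]), 'ee_pos': array([0.22509221, 0.50162559, 0.25565722]), 'tcp_rot': array([-1.79930698e+02, -9.90324999e-04,  1.55833470e+02]), 'wrist_force': array([-0.27577774, -0.51322536, -0.65110804]), 'torque': array([-0.0426758 , -0.04958905, -0.02818474]), 'grasp_force': 0.0, 'opening': 0.08531815101050472}
```

View pics/scene0.png

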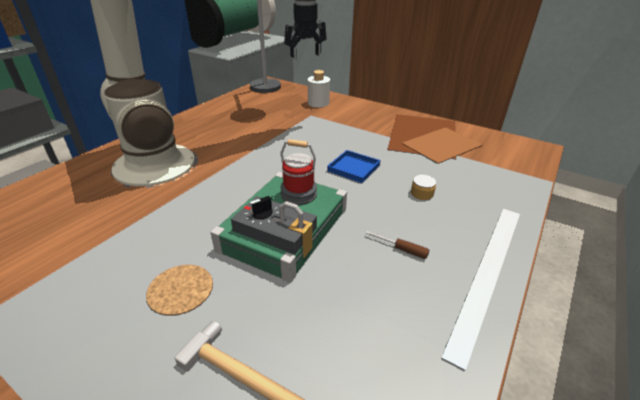

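View pics/top0.png

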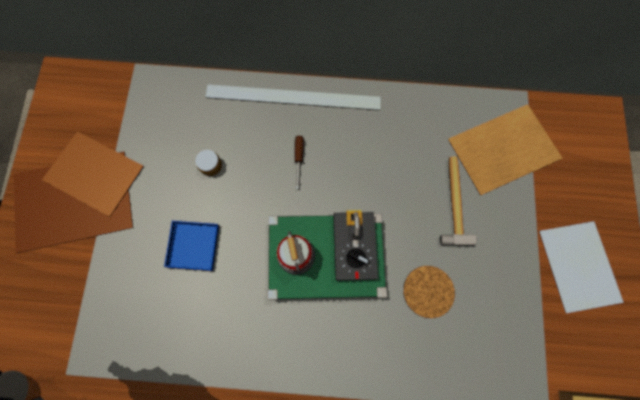

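The scene view shows the pot at (298,178) with its handle at (296,143), the dial at (261,207), the shackle at (291,212), the mat at (180,289) and the tray at (354,166). In the top view, the pot is at (295,252), the dial at (356,259), the shackle at (356,228), the mat at (429,291) and the tray at (192,246). I'll zoom in on both views.

Run:
```python
import cv2
a=cv2.imread("pics/scene0.png")[130:280,205:355]; b=cv2.imread("pics/top0.png")[195:305,255:395]
cv2.imwrite("pics/s1.png",cv2.resize(a,None,fx=4,fy=4,interpolation=cv2.INTER_CUBIC))
cv2.imwrite("pics/t1.png",cv2.resize(b,None,fx=5,fy=5,interpolation=cv2.INTER_CUBIC))
```

```text
(no output)
```

View pics/s1.png

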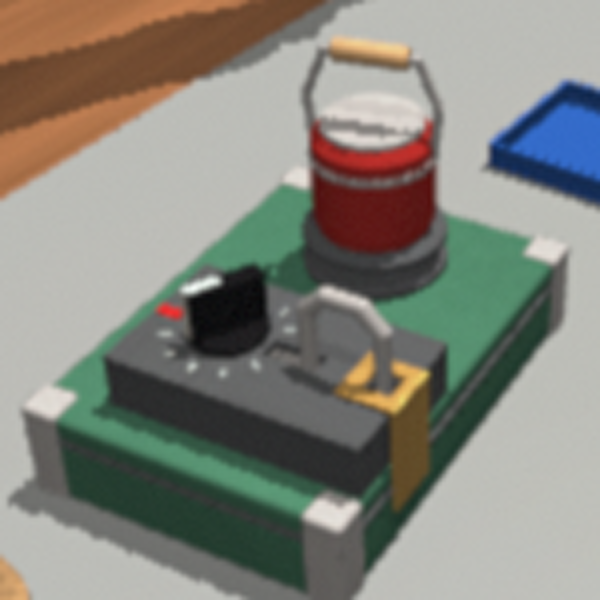

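View pics/t1.png

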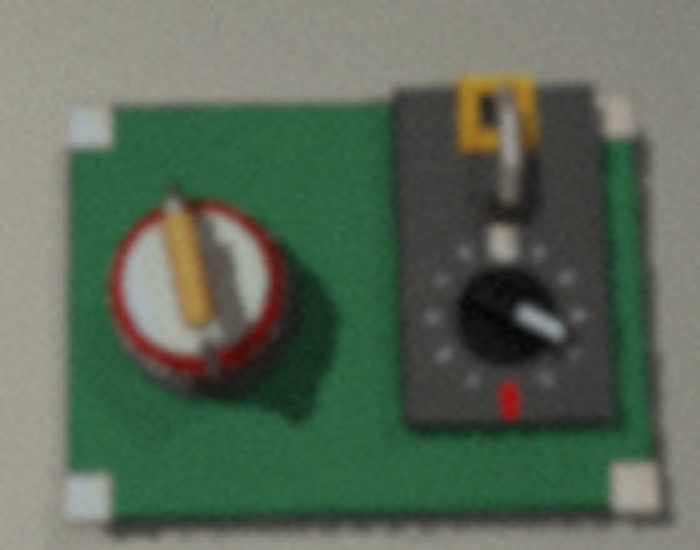

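```bash
cat > h.py <<'E'
import numpy as np, cv2
from workcell import bot
I={n:bot.camera_info(n) for n in("scene","top")}
def ray(n,p):
    E=I[n]["extrinsics"]; d=E[:3,:3]@np.linalg.inv(I[n]["mtx"])@[p[0],p[1],1]; return E[:3,3],d/np.linalg.norm(d)
def atz(n,p,z):
    o,d=ray(n,p); return o+d*(z-o[2])/d[2]
def tri(ps,pt):
    o,d=ray("scene",ps);q,e=ray("top",pt)
    s,t=np.linalg.lstsq(np.c_[d,-e],q-o,rcond=None)[0]; a,b=o+s*d,q+t*e
    return ((a+b)/2).round(4),round(np.linalg.norm(a-b)*1000,1)
def proj(n,X):
    E=np.linalg.inv(I[n]["extrinsics"]); c=I[n]["mtx"]@(E[:3,:3]@X+E[:3,3]); return c[:2]/c[2]
S=lambda x,y:((x+.5)/4-.5+205,(y+.5)/4-.5+130)
T=lambda x,y:((x+.5)/5-.5+255,(y+.5)/5-.5+195)
E
python3 - <<'E'
from h import *
print("handle",tri(S(370,52),T(187,264)),"ends",atz("top",T(172,203),.201),atz("top",T(202,324),.201),atz("scene",S(330,47),.201),atz("scene",S(410,57),.201))
print("crown",tri(S(347,297),T(510,135)), atz("scene",S(347,297),.141))
print("pointer tip",tri(S(185,290),T(563,335)),"bar far end scene",atz("scene",S(267,270),.13))
print("red",tri(S(170,311),T(510,400)))
for nm,p in dict(red=T(510,400),lc1=T(400,90),lc2=T(600,90),lc3=T(617,420),lc4=T(405,424)).items(): print(nm,atz("top",p,.094).round(4))
print("disc",atz("top",T(505,315),.10))
for n,z in(("top",.0),("scene",.0)):
    im=cv2.imread(f"pics/{n}0.png"); h=cv2.cvtColor(im,cv2.COLOR_BGR2HSV)
    for nm,lo,hi,zz in(("tray",(105,150,60),(125,255,255),.0),("mat",(8,90,80),(22,255,255),.006)):
        m=cv2.inRange(h,lo,hi); k,l,st,c=cv2.connectedComponentsWithStats(m)
        for i in range(1,k):
            t={"tray":{"top":(192,246),"scene":(354,166)},"mat":{"top":(429,291),"scene":(180,289)}}[nm][n]
            if np.hypot(*(c[i]-t))<15 and st[i,4]>200:
                cn=max(cv2.findContours((l==i).astype('uint8'),0,1)[0],key=len)[:,0]
                P=np.array([atz(n,p,.006 if nm=="mat" else .022 if n=="top" else .012) for p in cn])[:,:2].astype('f4')
                print(n,nm,c[i],cv2.minEnclosingCircle(P) if nm=="mat" else cv2.minAreaRect(P))
# case corners (lid z .06)
for p in((70,105),(640,105),(660,510),(68,520)): print("case",atz("top",T(*p),.06).round(4))
E
```

```text
handle (array([0.5136, 0.0461, 0.2026]), np.float64(0.6)) ends [0.53859695 0.05487865 0.201     ] [0.49029107 0.03807183 0.201     ] [0.48910794 0.04062917 0.201     ] [0.53379967 0.05598602 0.201     ]
crown (array([ 0.5906, -0.0873,  0.1446]), np.float64(2.8)) [ 0.58862402 -0.08240892  0.141     ]
pointer tip (array([ 0.5055, -0.1159,  0.1319]), np.float64(4.4)) bar far end scene [ 0.52988082 -0.07491348  0.13      ]
red (array([ 0.4768, -0.0989,  0.0952]), np.float64(1.9))
red [ 0.4761 -0.0997  0.094 ]
lc1 [ 0.6178 -0.0398  0.094 ]
lc2 [ 0.6253 -0.1352  0.094 ]
lc3 [ 0.4709 -0.1491  0.094 ]
lc4 [ 0.4616 -0.0523  0.094 ]
disc [ 0.51414218 -0.09475416  0.1       ]
top tray [192.17706821 245.59119497] ((0.5210205912590027, 0.31310924887657166), (0.11593948304653168, 0.11875715106725693), 0.19316063821315765)
top mat [428.78060264 291.51647834] ((0.45519310235977173, -0.29185110330581665), 0.06499189883470535)
scene tray [353.35995851 165.98029046] ((0.5235351324081421, 0.31585121154785156), (0.12522892653942108, 0.13943269848823547), 0.2713190019130707)
scene mat [178.94397759 289.49219688] ((0.45727553963661194, -0.29284602403640747), 0.06479869037866592)
case [0.6051 0.1217 0.06  ]
case [ 0.6273 -0.1605  0.06  ]
case [ 0.4327 -0.1766  0.06  ]
case [0.4066 0.1011 0.06  ]
```

```bash
cat >> h.py <<'E'
def go(x,y,z,yaw):
    "tool-axis shift and turn to bring the grasp point to x,y,z (world) at yaw"
    from scipy.spatial.transform import Rotation as R
    o=bot.get_obs(); r=R.from_euler("xyz",o["tcp_rot"],degrees=True).as_matrix()
    d=r.T@(np.array([x,y,z+.006])-o["ee_pos"]); w=(o["tcp_rot"][2]-yaw+180)%360-180
    print("shift",d.round(4),"turn",round(w,1),"rows",np.ceil(max(np.linalg.norm(d)/.0417,abs(w)/7.16)),"q",o["q"].round(0),"t",round(o["time"],1))
E
python3 -c "
from h import *
go(.5136,.0461,.252,199)"
```

```text
shift [-0.4497 -0.2975 -0.002 ] turn -43.2 rows 13.0 q [66.  5. 10. 95.  0. 90.] t 0.1
```

```bash
python3 drive.py '-0.446 -0.3 0 -43 0.085;-0.446 -0.3 0 -43 0.085;-0.446 -0.3 0 -43 0.085;-0.446 -0.3 0 -43 0.085;-0.446 -0.3 0 -43 0.085'; python3 -c "
from h import *
go(.5136,.0461,.252,199)"
```

```text
time: 0.52
ee_pos: [0.3271, 0.3382, 0.2561]
tcp_rot: [-180.0, -0.0, -171.0]
wrist_force: [1.4, 0.4, -0.1]
opening: 0.0853
grasp_force: 0.0
shift [-0.1386 -0.3177 -0.0018] turn -10.0 rows 9.0 q [46. -6. -1. 95. -0. 37.] t 0.5
```

```bash
python3 drive.py '-0.139 -0.318 0 -10 0.085;-0.139 -0.318 0 -10 0.085;-0.139 -0.318 0 -10 0.085;-0.139 -0.318 0 -10 0.085;-0.139 -0.318 0 -10 0.085'; python3 -c "
from h import *
go(.5136,.0461,.252,199)"
```

```text
time: 0.93
ee_pos: [0.4354, 0.1666, 0.2563]
tcp_rot: [180.0, 0.0, -161.3]
wrist_force: [0.8, 0.4, -0.6]
opening: 0.085
grasp_force: 0.0
shift [-0.0355 -0.1392 -0.0017] turn -0.3 rows 4.0 q [21. -6. -1. 95.  0.  2.] t 0.9
```

```bash
python3 drive.py '-0.0355 -0.139 0 0 0.085;-0.0355 -0.139 0 0 0.085;-0.0355 -0.139 0 0 0.085;-0.0355 -0.139 0 0 0.085;-0.0355 -0.139 0 0 0.05'; python3 -c "
from h import *
go(.5136,.0461,.201,199)"
```

```text
time: 1.35
ee_pos: [0.5144, 0.0449, 0.2553]
tcp_rot: [-180.0, -0.1, -161.6]
wrist_force: [0.4, 0.3, 0.4]
opening: 0.0751
grasp_force: 0.0
shift [0.0003 0.0014 0.0483] turn -0.6 rows 2.0 q [  5.   0.   5.  95.  -0. -13.] t 1.4
```

```bash
python3 drive.py '0 0.001 0.024 0 0.05;0 0.001 0.048 0 0.05;0 0.001 0.048 0 0.05;0 0.001 0.048 0 0.05;0 0.001 0.048 0 0.05'; python3 drive.py '0 0 0 0 0.01;0 0 0 0 0.01;0 0 0 0 0.01;0 0 0 0 0.01;0 0 0 0 0.01' 60;  python3 -c "
from h import *
go(.5136,.0461,.201,199)
cv2.imwrite('pics/s2.png',cv2.resize(bot.camera('scene')[120:220,230:370],None,fx=4,fy=4))"
```

```text
time: 1.77
ee_pos: [0.5126, 0.0496, 0.2096]
tcp_rot: [-180.0, 0.0, -161.3]
wrist_force: [0.6, -0.5, 0.3]
opening: 0.0501
grasp_force: 0.0
time: 2.18
ee_pos: [0.5131, 0.0491, 0.2095]
tcp_rot: [-180.0, 0.1, -161.4]
wrist_force: [0.9, -2.0, 6.6]
opening: 0.0118
grasp_force: 58.5
shift [ 0.0005 -0.003   0.0025] turn -0.4 rows 1.0 q [  5.  -1.  -1.  90.  -0. -13.] t 2.2
```

View pics/s2.png

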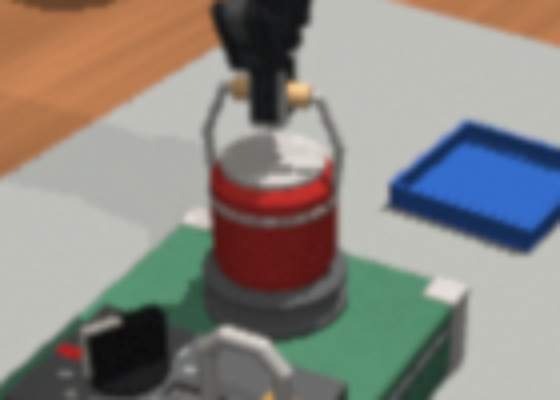

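Picture: the fingers hold the middle of the wooden handle (crop 265,95) and the pot is upright. Next I lift it.

```bash
python3 drive.py '0 0 -0.015 0 0.01;0 0 -0.035 0 0.01;0 0 -0.055 0 0.01;0 0 -0.075 0 0.01;0 0 -0.085 0 0.01'; python3 -c "
from h import *
go(.4563,-.2925,.285,199)
go(.4563,-.2925,.285,225)"
```

```text
time: 2.65
ee_pos: [0.5127, 0.0492, 0.2953]
tcp_rot: [-180.0, 0.1, -161.4]
wrist_force: [-0.3, -0.3, -4.5]
opening: 0.012
grasp_force: 59.2
shift [ 0.1627 -0.3058  0.0041] turn -0.4 rows 9.0 q [  5.   1.  10.  99.   0. -13.] t 2.6
shift [ 0.1627 -0.3058  0.0041] turn -26.4 rows 9.0 q [  5.   1.  10.  99.   0. -13.] t 2.6
```

```bash
python3 drive.py '0.007 -0.013 0 0 0.01;0.019 -0.035 0 -5 0.01;0.033 -0.062 0 -10 0.01;0.047 -0.088 0 -15 0.01;0.061 -0.115 0 -20 0.01';python3 -c "
from h import *
go(.4563,-.2925,.285,225)"
```

```text
time: 3.07
ee_pos: [0.491, -0.0802, 0.2929]
tcp_rot: [179.9, -0.0, -141.1]
wrist_force: [-0.1, -0.2, -3.6]
opening: 0.012
grasp_force: 59.1
shift [ 0.1604 -0.1433  0.0018] turn -6.1 rows 6.0 q [ -9.  -1.   8.  99.   0. -48.] t 3.1
```

```bash
python3 drive.py '0.022 -0.02 0 -6 0.01;0.045 -0.04 0 -6 0.01;0.067 -0.06 0 -6 0.01;0.09 -0.08 0 -6 0.01;0.112 -0.1 0 -6 0.01';python3 -c "
from h import *
go(.4563,-.2925,.285,225)"
```

```text
time: 3.48
ee_pos: [0.4658, -0.2287, 0.2929]
tcp_rot: [179.9, -0.0, -135.4]
wrist_force: [0.6, -0.1, -3.7]
opening: 0.012
grasp_force: 59.1
shift [ 0.0516 -0.0387  0.0018] turn -0.4 rows 2.0 q [-26.   2.  11.  99.   0. -71.] t 3.5
```

```bash
python3 drive.py '0.022 -0.017 0 0 0.01;0.041 -0.031 0 0 0.01;0.051 -0.0385 0 0 0.01;0.051 -0.0385 0.02 0 0.01;0.051 -0.0385 0.05 0 0.01';python3 drive.py '0 0 0.035 0 0.01;0 0 0.065 0 0.01;0 0 0.085 0 0.01;0 0 0.093 0 0.01;0 0 0.093 0 0.01'
python3 - <<'E'
from h import *
go(.4563,-.2925,.1235,225)
a=bot.camera("scene")[200:330,110:260];b=bot.camera("top")[230:330,380:480]
a=cv2.resize(a,(450,390));b=cv2.resize(b,(350,350));c=np.zeros((390,800,3),'u1');c[:,:450]=a;c[:350,450:]=b;cv2.imwrite("pics/p3.png",c)
E
```

```text
time: 3.9
ee_pos: [0.4579, -0.2917, 0.2448]
tcp_rot: [-179.8, 0.1, -135.4]
wrist_force: [0.3, -0.5, -3.0]
opening: 0.0119
grasp_force: 59.2
time: 4.32
ee_pos: [0.4565, -0.2897, 0.1482]
tcp_rot: [179.8, -0.0, -135.3]
wrist_force: [-0.4, -0.2, -3.3]
opening: 0.0119
grasp_force: 59.0
shift [ 0.0021 -0.002   0.0187] turn -0.3 rows 1.0 q [-32.   3.  -4.  83.   0. -77.] t 4.3
```

View pics/p3.png

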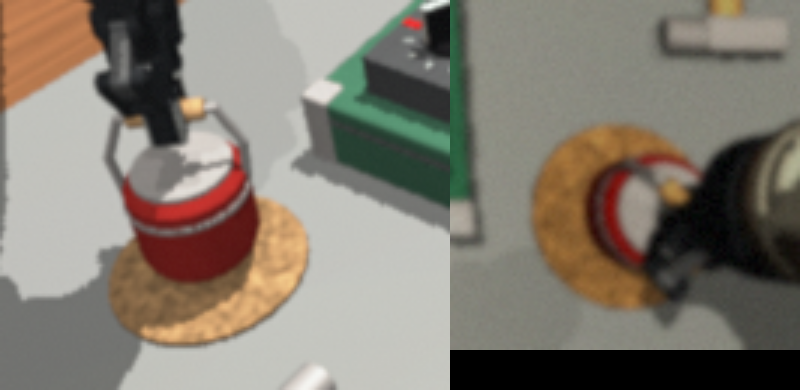

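Run:
```python
from h import *
c=lambda X:((proj("scene",np.array(X))-[110,200])*3).round(0)
x,y=.4565,-.2905; z0=.0247
print("base,lid centre,handle",c([x,y,z0]),c([x,y,z0+.072]),c([x,y,z0+.115]))
u=np.array([np.cos(np.pi/4),np.sin(np.pi/4),0])
for s in(-.023,.023): print("hend",c(np.array([x,y,z0+.115])+s*u))
for z,n in((z0,"base"),(z0+.072,"lid")):
    P=np.array([c([x+.038*np.cos(a),y+.038*np.sin(a),z]) for a in np.linspace(0,6.28,60)]).astype('f4'); print(n,cv2.fitEllipse(P))
```

```text
base,lid centre,handle [204. 242.] [180. 164.] [164. 113.]
hend [124. 118.]
hend [204. 108.]
base ((203.52035522460938, 243.9064483642578), (80.99553680419922, 124.25852966308594), 69.25965881347656)
lid ((179.43484497070312, 165.8376922607422), (79.49861145019531, 131.46046447753906), 72.08110046386719)
```

Picture: the pot (lid at 183,165 in the left crop) matches its upright projection (180,164) and is centred over the mat. I set it down slowly.

```bash
python3 drive.py '0.001 -0.002 0.006 0 0.01;0.001 -0.002 0.012 0 0.01;0.001 -0.002 0.016 0 0.01;0.001 -0.002 0.018 0 0.01;0.001 -0.002 0.019 0 0.01'; python3 drive.py '0 0 0.0005 0 0.01;0 0 0.0005 0 0.01'
```

```text
time: 4.83
ee_pos: [0.4579, -0.2927, 0.131]
tcp_rot: [180.0, -0.0, -135.4]
wrist_force: [0.8, -0.3, -3.5]
opening: 0.012
grasp_force: 59.1
time: 5.0
ee_pos: [0.458, -0.2927, 0.1309]
tcp_rot: [180.0, 0.0, -135.4]
wrist_force: [0.4, 0.5, -4.4]
opening: 0.0119
grasp_force: 59.1
```

```bash
python3 drive.py '0 0 0.0005 0 0.01;0 0 0.001 0 0.01;0 0 0.0015 0 0.01;0 0 0.0015 0 0.01'
```

```text
time: 5.33
ee_pos: [0.4581, -0.2928, 0.1296]
tcp_rot: [-180.0, 0.0, -135.4]
wrist_force: [0.1, -0.1, -3.1]
opening: 0.0119
grasp_force: 59.3
```

```bash
python3 drive.py '0 0 0.0005 0 0.01;0 0 0.001 0 0.01;0 0 0.001 0 0.01'
```

```text
time: 5.58
ee_pos: [0.4586, -0.2931, 0.1294]
tcp_rot: [-179.9, 0.0, -135.4]
wrist_force: [1.0, -1.3, 4.6]
opening: 0.012
grasp_force: 60.0
```

It has touched down, so I release it.

```bash
python3 drive.py '0 0 0 0 0.02;0 0 0 0 0.04;0 0 0 0 0.05;0 0 0 0 0.05;0 0 0 0 0.05'; python3 drive.py '0 0 -0.02 0 0.05;0 0 -0.06 0 0.05;0 0 -0.1 0 0.05;0 0 -0.1 0 0.05'; python3 -c "
from h import *
go(.5135,-.096,.195,245)"
```

```text
time: 6.0
ee_pos: [0.4579, -0.2926, 0.1282]
tcp_rot: [180.0, -0.0, -135.4]
wrist_force: [0.1, -0.0, 0.0]
opening: 0.0501
grasp_force: 0.0
time: 6.33
ee_pos: [0.4594, -0.2936, 0.2362]
tcp_rot: [-179.5, 0.1, -135.4]
wrist_force: [0.9, -1.3, 0.5]
opening: 0.0497
grasp_force: 0.0
shift [-0.1773  0.1029  0.0347] turn -20.4 rows 5.0 q [-33.   3.   6.  92.  -0. -77.] t 6.3
```

```bash
python3 drive.py '-0.178 0.102 0 -20 0.032;-0.178 0.102 0 -20 0.032;-0.178 0.102 0 -20 0.032;-0.178 0.102 0.02 -20 0.032;-0.178 0.102 0.034 -20 0.032'
python3 - <<'E'
from h import *
go(.5135,-.096,.122,245)
a=bot.camera("scene")[160:270,200:350];b=bot.camera("top")[200:330,330:480]
a=cv2.resize(a,(450,330));b=cv2.resize(b,(350,303));c=np.zeros((330,800,3),'u1');c[:,:450]=a;c[:303,450:]=b;cv2.imwrite("pics/d4.png",c)
E
```

```text
time: 6.75
ee_pos: [0.5132, -0.0969, 0.199]
tcp_rot: [-179.7, 0.1, -115.3]
wrist_force: [1.5, -0.5, -0.3]
opening: 0.032
grasp_force: 0.0
shift [-0.0009  0.0004  0.071 ] turn -0.3 rows 2.0 q [-11.   0.  -1.  88.   0. -75.] t 6.8
```

View pics/d4.png

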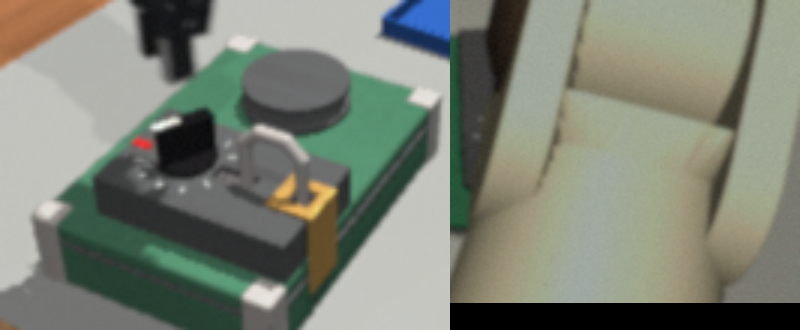

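Picture: the gripper is above the dial (tips at 175,75 in the left crop), the bar's top runs from (153,127) to (212,112), and the stand is empty. I check the bar's direction against projections.

Run:
```python
from h import *
c=lambda X:((proj("scene",np.array(X))-[200,160])*3).round(0)
print("tip",c([.5132,-.0969,.174]))
for a in(45,60,75,90):
    t=np.radians(184.9+a); u=np.array([np.cos(t),np.sin(t),0]); v=np.array([-u[1],u[0],0]); o=np.array([.5135,-.096,.130])
    print(a,"ptr corners",c(o+.023*u+.007*v),c(o+.023*u-.007*v),"other",c(o-.023*u+.007*v),c(o-.023*u-.007*v))
```

```text
tip [171.  67.]
45 ptr corners [146. 130.] [143. 118.] other [211. 119.] [207. 108.]
60 ptr corners [151. 134.] [143. 123.] other [211. 113.] [202. 104.]
75 ptr corners [158. 137.] [145. 128.] other [208. 109.] [196. 101.]
90 ptr corners [166. 139.] [150. 133.] other [204. 105.] [188.  99.]
```

```bash
python3 drive.py '-0.001 0 0.03 0 0.032;-0.001 0 0.055 0 0.032;-0.001 0 0.066 0 0.032;-0.001 0 0.07 0 0.032;-0.001 0 0.07 0 0.032'; python3 drive.py '0 0 0 0 0.01;0 0 0 0 0.01;0 0 0 0 0.01;0 0 0 0 0.01' 40
```

```text
time: 7.27
ee_pos: [0.512, -0.0984, 0.1267]
tcp_rot: [179.9, -0.0, -115.4]
wrist_force: [0.4, -0.1, -0.3]
opening: 0.0318
grasp_force: 0.0
time: 7.6
ee_pos: [0.5132, -0.0986, 0.1285]
tcp_rot: [-179.8, 0.0, -115.4]
wrist_force: [1.0, -3.0, 6.1]
opening: 0.0134
grasp_force: 43.5
```

Gripped. Now I turn it 60° clockwise.

```bash
python3 drive.py '0 0 0 6 0.01;0 0 0 13 0.01;0 0 0 20 0.01;0 0 0 27 0.01;0 0 0 30 0.01';python3 drive.py '0 0 0 6 0.01;0 0 0 13 0.01;0 0 0 20 0.01;0 0 0 27 0.01;0 0 0 30 0.01'; python3 drive.py '0 0 0 0 0.01;0 0 0 0 0.01'; python3 -c "
from workcell import bot
o=bot.get_obs();print(o['torque'],o['wrist_force'])"
```

```text
time: 8.02
ee_pos: [0.5114, -0.0972, 0.1284]
tcp_rot: [179.9, 0.0, -145.7]
wrist_force: [-9.9, 5.4, 12.6]
opening: 0.0133
grasp_force: 44.8
time: 8.43
ee_pos: [0.5107, -0.0951, 0.1284]
tcp_rot: [179.6, -0.1, -175.6]
wrist_force: [-14.4, 18.4, 16.6]
opening: 0.0134
grasp_force: 45.3
time: 8.6
ee_pos: [0.5106, -0.095, 0.1284]
tcp_rot: [179.6, -0.1, -175.3]
wrist_force: [-14.2, 18.0, 17.2]
opening: 0.0131
grasp_force: 45.0
[3.67526506 2.89965363 0.07359656] [-14.22995307  17.99524938  17.20129324]
```

```bash
python3 drive.py '0.0015 0.002 -0.001 0 0.01;0.0015 0.002 -0.001 0 0.01;0.0015 0.002 -0.001 0 0.03;0.0015 0.002 -0.001 0 0.03;0.0015 0.002 -0.001 0 0.03';python3 drive.py '0 0 -0.03 0 0.03;0 0 -0.07 0 0.032;0 0 -0.08 0 0.032;0 0 -0.08 0 0.032'
python3 - <<'E'
from h import *
a=bot.camera("scene")[170:260,205:325]
cv2.imwrite("pics/d5.png",cv2.resize(a,None,fx=5,fy=5,interpolation=cv2.INTER_CUBIC))
go(.589,-.088,.2,185)
E
```

```text
time: 9.02
ee_pos: [0.5108, -0.0963, 0.1281]
tcp_rot: [-180.0, 0.0, -175.4]
wrist_force: [-1.1, 0.8, 0.1]
opening: 0.0297
grasp_force: 0.0
time: 9.35
ee_pos: [0.5121, -0.0966, 0.2118]
tcp_rot: [-179.9, 0.3, -175.4]
wrist_force: [0.3, -0.7, 0.6]
opening: 0.0321
grasp_force: 0.0
shift [-0.0779  0.0022  0.0038] turn -0.4 rows 2.0 q [-11.   0.  -0.  90.  -0. -15.] t 9.4
```

View pics/d5.png

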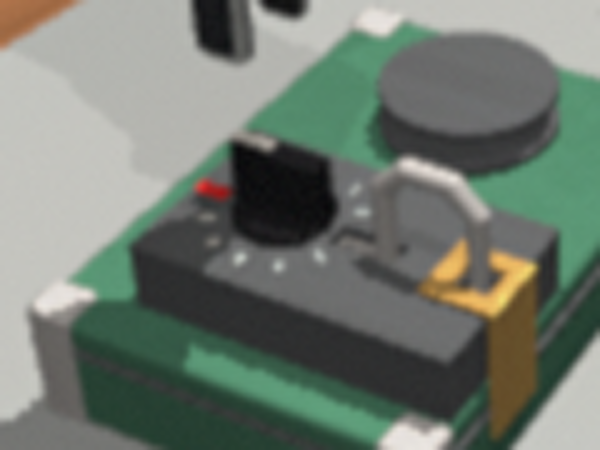

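Run:
```python
from h import *
c=lambda X:((proj("scene",np.array(X))-[205,170])*5+2).round(0)
for a in(-30,0,30):
    t=np.radians(184.9+a); u=np.array([np.cos(t),np.sin(t),0]); v=np.array([-u[1],u[0],0]); o=np.array([.5125,-.0955,.130])
    print(a,"ptr corners",c(o+.023*u+.007*v),c(o+.023*u-.007*v),"other",c(o-.023*u+.007*v),c(o-.023*u-.007*v))
l=np.radians(4.9);L=np.array([np.cos(l),np.sin(l),0])
cr=np.array([.5125,-.0955,.146])+.0745*L
print("crown top mid",cr,c(cr),"ends",c(cr-.0105*L),c(cr+.0105*L),"legs at lock top",c(cr-.0225*L-[0,0,.052]),c(cr+.0225*L-[0,0,.052]),"red",c([.4765,-.0993,.094]))
```

```text
-30 ptr corners [234. 126.] [264. 116.] other [279. 181.] [310. 171.]
0 ptr corners [217. 141.] [237. 125.] other [307. 172.] [326. 155.]
30 ptr corners [215. 159.] [218. 139.] other [324. 157.] [327. 138.]
crown top mid [ 0.58672772 -0.08913644  0.146     ] [420. 168.] ends [398. 161.] [442. 176.] legs at lock top [379. 251.] [471. 284.] red [210. 192.]
```

Picture: the pointer (crop 250,142) is at the red mark (213,189) and the bar lies parallel to the lock, as the 0° projection predicts. Next is the shackle crown, at about (432,168).

```bash
python3 drive.py '-0.038 0.001 0.003 0 0.04;-0.076 0.0015 0.003 0 0.04;-0.0765 0.0015 0.003 0 0.04;-0.0765 0.0015 0.03 0 0.04;-0.0765 0.0015 0.045 0 0.04'; python3 -c "
from h import *
go(.588,-.088,.141,185)"
```

```text
time: 9.82
ee_pos: [0.5868, -0.0884, 0.1591]
tcp_rot: [180.0, -0.2, -175.4]
wrist_force: [-1.3, -0.7, 0.2]
opening: 0.0402
grasp_force: 0.0
shift [-0.0013  0.0003  0.0121] turn -0.4 rows 1.0 q [ -9.  10.   5.  85.  -0. -13.] t 9.8
```

```bash
python3 drive.py '-0.001 0 0.006 0 0.04;-0.001 0 0.011 0 0.04;-0.001 0 0.012 0 0.04;-0.001 0 0.012 0 0.03;-0.001 0 0.012 0 0.02'; python3 drive.py '0 0 0 0 0.005;0 0 0 0 0.005;0 0 0 0 0.005;0 0 0 0 0.005;0 0 0 0 0.005' 60
python3 - <<'E'
from h import *
go(.588,-.088,.141,185)
a=bot.camera("scene")[160:260,215:335]
cv2.imwrite("pics/d6.png",cv2.resize(a,None,fx=5,fy=5,interpolation=cv2.INTER_CUBIC))
E
```

```text
time: 10.23
ee_pos: [0.5881, -0.0885, 0.1519]
tcp_rot: [-180.0, 0.1, -175.4]
wrist_force: [0.2, -0.1, -0.1]
opening: 0.0207
grasp_force: 0.0
time: 10.65
ee_pos: [0.5882, -0.0885, 0.152]
tcp_rot: [-180.0, 0.1, -175.4]
wrist_force: [-0.6, -0.3, 6.2]
opening: 0.0077
grasp_force: 58.7
shift [0.0002 0.0005 0.005 ] turn -0.4 rows 1.0 q [ -9.  10.   4.  84.  -0. -13.] t 10.7
```

View pics/d6.png

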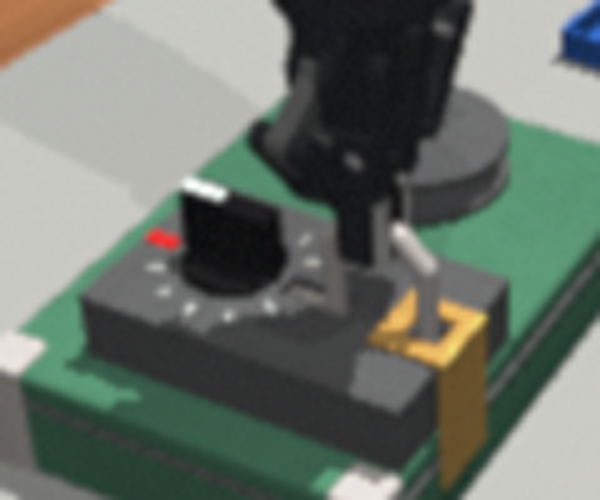

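Picture: the fingers hold the crown (crop 360,230), slightly high and towards the dial. I regrip 4 mm lower and 3 mm further out.

```bash
python3 drive.py '0 0 0 0 0.02;0 0 0 0 0.02;-0.003 0 0.004 0 0.02;-0.003 0 0.004 0 0.02;-0.003 0 0.004 0 0.02'; python3 drive.py '0 0 0 0 0.005;0 0 0 0 0.005;0 0 0 0 0.005;0 0 0 0 0.005' 70;python3 drive.py '0 0 -0.002 0 0.005;0 0 -0.005 0 0.005;0 0 -0.008 0 0.005;0 0 -0.01 0 0.005'
```

```text
time: 11.12
ee_pos: [0.5907, -0.0881, 0.1461]
tcp_rot: [180.0, -0.1, -175.4]
wrist_force: [-0.4, -0.2, 0.1]
opening: 0.02
grasp_force: 0.0
time: 11.45
ee_pos: [0.5907, -0.0882, 0.1466]
tcp_rot: [180.0, -0.0, -175.4]
wrist_force: [0.3, -0.2, -1.3]
opening: 0.0076
grasp_force: 68.1
time: 11.78
ee_pos: [0.5909, -0.0882, 0.1574]
tcp_rot: [-180.0, 0.0, -175.4]
wrist_force: [0.0, -0.0, -0.8]
opening: 0.008
grasp_force: 68.1
```

It's coming up freely, so I keep pulling.

```bash
python3 drive.py '0 0 -0.01 0 0.005;0 0 -0.025 0 0.005;0 0 -0.045 0 0.005;0 0 -0.07 0 0.005;0 0 -0.1 0 0.005';python3 - <<'E'
from h import *
go(.522,.3145,.245,185)
a=bot.camera("scene")[80:260,195:375]
cv2.imwrite("pics/d7.png",cv2.resize(a,None,fx=3.3,fy=3.3,interpolation=cv2.INTER_CUBIC))
E
```

```text
time: 12.2
ee_pos: [0.5902, -0.0881, 0.2575]
tcp_rot: [180.0, -0.1, -175.4]
wrist_force: [-0.8, 0.0, -1.6]
opening: 0.0073
grasp_force: 68.2
shift [0.0355 0.4068 0.0067] turn -0.4 rows 10.0 q [ -8.  12.  18.  96.  -0. -13.] t 12.2
```

View pics/d7.png

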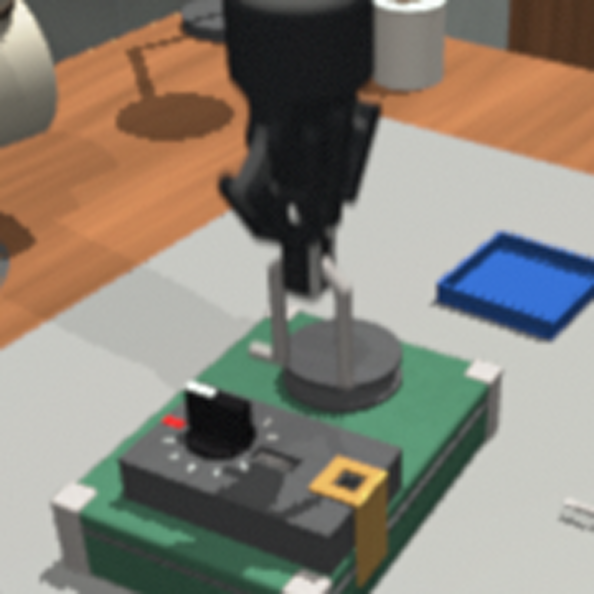

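Picture: the shackle is clear of the lock and upright (feet near crop 280,360 and 345,385), with the dial still at the mark. I carry it to the tray.

```bash
python3 drive.py '0.002 0.02 0 0 0.005;0.005 0.055 0 0 0.005;0.008 0.09 0 0 0.005;0.011 0.125 0 0 0.005;0.014 0.16 0 0 0.005'; python3 drive.py '0.003 0.035 0 0 0.005;0.006 0.07 0 0 0.005;0.009 0.105 0 0 0.005;0.012 0.14 0 0 0.005;0.015 0.17 0 0 0.005';python3 -c "
from h import *
go(.522,.3145,.245,185)"
```

```text
time: 12.67
ee_pos: [0.5635, 0.0715, 0.2577]
tcp_rot: [180.0, 0.1, -175.4]
wrist_force: [0.2, 0.4, -1.6]
opening: 0.0078
grasp_force: 68.3
time: 13.08
ee_pos: [0.5345, 0.2406, 0.2576]
tcp_rot: [180.0, 0.0, -175.3]
wrist_force: [0.4, -0.2, -0.9]
opening: 0.0081
grasp_force: 68.3
shift [0.0065 0.0747 0.0067] turn -0.3 rows 2.0 q [24. 10. 16. 96.  0. 20.] t 13.1
```

```bash
python3 drive.py '0.003 0.03 0 0 0.005;0.005 0.055 0 0 0.005;0.0065 0.07 0 0 0.005;0.0065 0.0745 0 0 0.005;0.0065 0.0745 0 0 0.005'; python3 drive.py '0 0 0 0 0.005;0 0 0 0 0.005;0 0 0 0 0.005'
python3 - <<'E'
from h import *
go(.522,.3145,.245,185)
cv2.imwrite("pics/f8.png",np.hstack([cv2.resize(bot.camera("scene")[60:320,120:440],(400,325)),cv2.resize(bot.camera("top")[170:350,150:480],(400,325))]))
E
```

```text
time: 13.5
ee_pos: [0.5226, 0.3128, 0.2569]
tcp_rot: [-180.0, 0.0, -175.3]
wrist_force: [0.4, 0.2, -1.9]
opening: 0.0081
grasp_force: 68.3
time: 13.75
ee_pos: [0.5231, 0.311, 0.2571]
tcp_rot: [-180.0, 0.0, -175.4]
wrist_force: [-0.5, 0.1, -2.0]
opening: 0.0079
grasp_force: 68.3
shift [0.0008 0.0036 0.0061] turn -0.4 rows 1.0 q [31. 13. 20. 96. -0. 26.] t 13.8
```

View pics/f8.png

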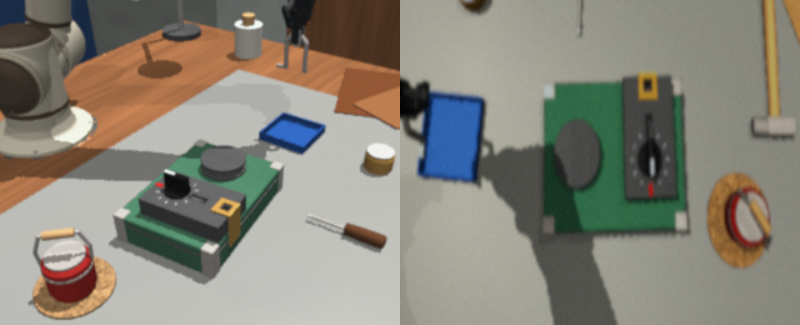

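Final picture: the shackle is held upright above the tray (left crop 293,55; the offset from the tray is height parallax). The pot stands within the mat, the pointer is at the red mark, and the tools look undisturbed.

```bash
python3 -c "
from workcell import bot
print(bot.job_done())"
```

```text
the job is handed in; nothing more can be done
None
```

The job is handed in, with no verdict returned: the pot is on the mat, the dial is at the red mark, and the shackle is out and held still over the tray, with about 53 s of the 67 s left.

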